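# Load the spacer blocks of the clamping station the right way round

## Task

Before you handle any block, push the mushroom button of the stop box down until it latches. Then set every spacer block that is there on a seat of its own on the steel bed, flat and square: each has a hidden recess under one end that must go over the seat's stud, so feel, as you lower it, whether it goes home or stops high on the stud, and if it stops, turn it end for end. When all the blocks sit home, turn the mushroom head until it springs up again, and leave the other things on the bench where they are.

Things in the scene. Friction and masses are not known exactly. Their poses are not given: they have to be found in the camera images.
- block_1: aluminium spacer block, 64 (x) x 32 x 26 mm, 0.15 kg; origin at the centre of its underside. Looks the same from above and all sides, but the underside has one blind recess, 20 x 20 mm, 11 mm deep, centred 17 mm from the middle toward ONE end; neither frame nor name tells which end. Starts flat on the worktop left of the bed at any yaw, recess below; may be absent
- block_2: aluminium spacer block, 64 (x) x 32 x 26 mm, 0.15 kg; origin at the centre of its underside. Looks the same from above and all sides, but the underside has one blind recess, 20 x 20 mm, 11 mm deep, centred 17 mm from the middle toward ONE end; neither frame nor name tells which end. Starts flat on the worktop left of the bed at any yaw, recess below; may be absent
- block_3: aluminium spacer block, 64 (x) x 32 x 26 mm, 0.15 kg; origin at the centre of its underside. Looks the same from above and all sides, but the underside has one blind recess, 20 x 20 mm, 11 mm deep, centred 17 mm from the middle toward ONE end; neither frame nor name tells which end. Starts flat on the worktop left of the bed at any yaw, recess below; may be absent
- bed: fixed steel bed, 86 (x) x 172 (y) x 14 mm, lying on the worktop at the robot's left; origin at the centre of its underside; its x (away from the robot) is the direction of all three seats, which lie side by side 58 mm apart, so that a seated block leaves 26 mm to the next; at each seat's near end (26 mm from its centre) a pin 6 mm thick and 5 mm high stands 4 mm clear of either side of a seated block
- seat_1 (a point): left seat: centre of a seat on the bed's top, 14 mm over the worktop; x along the seat, away from the robot. A steel stud, 12 mm thick, 8 mm high, stands 17 mm from here toward +x. A block sits home with its origin here, its length along x, its recess over the stud (4 mm play); the wrong way round it stops 8 mm high on the stud
- seat_2 (a point): middle seat: centre of a seat on the bed's top, 14 mm over the worktop; x along the seat, away from the robot. A steel stud, 12 mm thick, 8 mm high, stands 17 mm from here toward +x. A block sits home with its origin here, its length along x, its recess over the stud (4 mm play); the wrong way round it stops 8 mm high on the stud
- seat_3 (a point): right seat: centre of a seat on the bed's top, 14 mm over the worktop; x along the seat, away from the robot. A steel stud, 12 mm thick, 8 mm high, stands 17 mm from here toward +x. A block sits home with its origin here, its length along x, its recess over the stud (4 mm play); the wrong way round it stops 8 mm high on the stud
- stop_box: fixed stop box at the robot's right, a grey box 74 x 74 x 50 mm with a black mushroom button on top; origin at the centre of its underside. The round mushroom head, 44 mm in diameter, spans heights 64 to 86 mm above the worktop (10 mm less when latched); its axis is vertical through the origin
- stop_top (a point): centre of the top of the mushroom head; 86 mm above the worktop when up, about 76 mm when latched down
- stop_press (a joint): travel of the mushroom button, m: 0 up, 0.0125 the end stop. Pushing takes 3 to 8 N; a pawl inside catches it at 0.010 and it then stays down near 0.0095. While latched, turning the head by about 0.8 rad either way frees it, and its spring lifts it to 0 when it is let go
- stop_turn (a joint): rotation of the mushroom head, rad: 0 at rest, positive clockwise seen from above, range -1.2 to 1.2; a light spring turns it slowly back to 0. It must be near 0 to latch
- vial: a small closed glass vial, 26 mm in diameter, 55 mm high, upright beyond the bed; origin at the centre of its underside; a bystander, to be left where it stands
- tape: a roll of label tape lying flat, 62 mm in diameter, 19 mm high; origin at the centre of its underside; a bystander, to be left where it stands
- timer: a flat white lab timer, 62 x 62 x 18 mm; origin at the centre of its underside; a bystander, to be left where it stands
- bottle: an amber glass bottle, 56 mm in diameter, 101 mm high, upright; origin at the centre of its underside; a bystander, to be left where it stands

How it is judged:
By the outcome, as a careful person would: the job done as asked, in the order asked, and still so for the second after the job is handed in, with the robot touching nothing.
Of block_1, block_2, block_3 only 2 to 3 are there at a start; the rules pass over those that are not, and their reading is None.
At some moment in a run one of block_1, block_2, block_3 may be knocked a few centimetres aside while the robot is not near it.
It also fails if it takes over 210 s, if anything falls off the work surface, if the arm or the gripper's body presses on something with over 40 N, if the wrist force passes 120 N, or if a joint passes its speed limit or range.

## Robot

A 6-joint arm with a two-finger parallel gripper is mounted at the origin on a cart in front of the work surface, level with it; the furniture and walls round the work are solid. World frame = base frame: x ahead of the robot, y to its left, z up, the work surface at z = 0. Lengths are in m, angles in rad, forces in N, time in s.
With the tool pointing down it reaches from about 0.275 to 0.825 m from the base axis. Payload 4.9 kg.
Tool frame: the origin (TCP) lies midway between the tips of the shut fingers; the grasp point (between the pads) lies 19 mm behind it (bot.grip_depth is the distance from the TCP to the grasp point, in m); y points along the fingers, x is the direction in which the jaws open and shut, and the axes are right-handed (so a half turn about y gives the same grasp; the last joint's range is limited). The gripper opens to 85 mm and grips with 20 to 120 N. Pads are 22 mm wide; open, the fingers measure 114 mm over their backs; the gripper's body (76 mm by 85 mm) begins 54 mm behind the grasp point. The pads swing forward as they close: fully open they stand 13 mm farther back than shut.
Start: joints at [1.133, 0.326, -0.193, 1.052, 0, 1.437], TCP at [0.165, 0.525, 0.231] pointing down, gripper open.
Joint ranges: [-2.65, 2.65], [-0.97, 1.79], [-1.3, 1.35], [-1.93, 2.1], [-1.47, 1.37], [-3.14, 3.14]. Speed limits (rad/s): [2.57, 2.57, 3.14, 3.14, 3.14, 3.14].

## Interface

Orientations are given as a unit quaternion [w, x, y, z].
In Python, from cell import bot gives the robot as it stands. Calls block until the motion is done:
- bot.move_pose(position, orientation): joint-space move of the TCP to a pose.
- bot.move_linear(position, speed=0.15, rotation=None, until_force=None): straight line of the TCP; rotation=None keeps the orientation; speed is the mean speed in m/s. With until_force (N) it stops when the force on the tool has changed by that much, and returns True; else False.
- bot.goto_joints(angles): joint-space move.
- bot.set_gripper(opening, grasp_force=None): opening from 0.0 (shut) to 1.0 (fully open); grasp_force is the grip in N (None keeps the last); returns when the fingers have stopped.
- bot.wait(seconds).
- bot.solve_ik(position, orientation): joint angles nearest the present ones, or None.
- bot.camera(name): name is "scene" or "top" or "wrist"; returns the picture (480x640x3 uint8, red, green, blue); there is no depth.
- bot.calibration(name): a dict with "mtx" (3x3 intrinsics, pixels), "extrinsics" (4x4, takes a point from world to camera coordinates); the wrist camera has in their place "hand_eye" (4x4, takes a point from camera to tool coordinates, whose origin is the TCP and whose axes are the tool frame's). Camera axes: x right, y down, z forward; pixel columns grow to the right and rows downward; lengths in m; the calibration is good to about 2 mm. A picture is of the moment at which its call begins: read the wrist's pose just before it. calibration takes no time and is no camera call.
A pose or a line that the arm cannot do raises bot.PlanningError and nothing moves.
- bot.close_job(): hands the job in, once; it reports no verdict.
Trained networks look in the newest picture that a camera, given by its name, has taken for a name from the list of things; names that differ only in an ending like _2 or _b are one class to them, and where a whole thing is asked for, a point or a joint stands for the part that bears it (a point fixed in the world has none). Each returns a list of dicts, best first, with "confidence" (0 to 1); they miss things now and then, are a little off and sometimes report something else, mostly with a low value. They report only what shows in the picture. A call takes as long as a camera call.
- bot.search_frame(camera, thing): "bbox" ([left, top, width, height] in pixels, round what is visible of it).
Readings, each from a call of its own:
- bot.read_clock(): time.
- bot.read_joint_positions(): joint angles.
- bot.read_joint_vel(): joint speeds.
- bot.read_joint_efforts(): joint torques, N m.
- bot.read_position(): TCP position.
- bot.read_tool_rot(): TCP orientation.
- bot.read_ft_force(): force on the tool from outside, world axes, zero at the start.
- bot.read_moment(): the same for the moment, N m.
- bot.read_gripper_width(): opening from 0.0 (shut) to 1.0 (fully open).
Only numpy, scipy, OpenCV 4.12 (cv2) and the standard library are available. Lean on these libraries where they do the work, as an engineer would, in place of code of your own. Each camera call takes 0.05 s, during which the arm holds its last target.

## Working session

There is one attempt and no reset: what is moved stays moved. The work goes in short steps, each a Python script; the robot and the scene stay as the last script left them, time stands still between calls to the robot, and variables do not carry over. Pictures are saved under pics/ and viewed, and the job is handed in when it is done.

```bash
ls; mkdir -p pics; python3 - <<'E'
from cell import bot
import cv2,numpy as np
print(bot.read_clock(),bot.read_position(),bot.read_tool_rot(),bot.grip_depth)
for c in ["scene","top","wrist"]:
    im=bot.camera(c); cv2.imwrite(f"pics/{c}0.png",im[:,:,::-1])
    cal=bot.calibration(c); print(c,{k:np.round(v,4).tolist() for k,v in cal.items()})
    for t in ["block_1","bed","stop_box","vial","tape","timer","bottle"]:
        print(t,[(d["bbox"],round(d["confidence"],2)) for d in bot.search_frame(c,t)])
E
```

```text
pics
0.0 [0.1642703  0.52428249 0.23049635] [-0.56961116  0.57020183  0.41802889 -0.4191239 ] 0.0187
scene {'mtx': [[609.8163, 0.0, 325.1783], [0.0, 609.8163, 237.7115], [0.0, 0.0, 1.0]], 'extrinsics': [[-0.8712, -0.4909, -0.0042, 0.4793], [-0.3652, 0.6538, -0.6627, 0.2656], [0.3281, -0.5758, -0.7489, 1.462], [0.0, 0.0, 0.0, 1.0]]}
block_1 [([288.8, 357.2, 30.6, 24.2], 0.81), ([257.3, 370.2, 24.7, 34.0], 0.64), ([256.7, 332.7, 31.0, 26.7], 0.6)]
bed [([308.4, 280.3, 37.8, 65.6], 0.8)]
stop_box [([344.3, 164.4, 36.9, 35.0], 0.93)]
vial [([281.4, 289.1, 9.5, 22.6], 0.72)]
tape [([353.3, 162.9, 18.4, 16.4], 0.37)]
timer []
bottle [([337.9, 134.1, 17.8, 27.6], 0.61)]
top {'mtx': [[457.978, 0.0, 320.8775], [0.0, 457.978, 251.2979], [0.0, 0.0, 1.0]], 'extrinsics': [[0.0151, -0.9995, 0.0294, -0.0343], [-0.9877, -0.0195, -0.1554, 0.5671], [0.1559, -0.0267, -0.9874, 1.0202], [0.0, 0.0, 0.0, 1.0]]}
block_1 [([167.5, 290.7, 16.0, 31.0], 0.73), ([128.0, 273.5, 31.3, 28.1], 0.61), ([168.6, 256.7, 31.7, 21.8], 0.55)]
bed [([207.7, 262.4, 81.5, 68.2], 0.91)]
stop_box [([412.7, 229.0, 41.4, 32.6], 0.95)]
vial [([224.9, 243.1, 15.0, 13.9], 0.72), ([434.1, 230.5, 18.0, 18.3], 0.67)]
tape []
timer [([401.4, 182.4, 28.0, 26.2], 0.6)]
bottle [([461.7, 183.6, 29.9, 28.8], 0.93), ([429.7, 230.5, 22.3, 15.7], 0.36)]
wrist {'mtx': [[408.1237, 0.0, 314.536], [0.0, 408.1237, 240.1896], [0.0, 0.0, 1.0]], 'hand_eye': [[1.0, 0.0013, -0.0006, -0.0003], [0.001, -0.3198, 0.9475, -0.143], [0.0011, -0.9475, -0.3198, 0.0833], [0.0, 0.0, 0.0, 1.0]]}
block_1 [([187.3, 442.5, 42.7, 35.6], 0.91)]
bed []
stop_box []
vial []
tape [([187.7, 439.7, 42.1, 34.9], 0.44)]
timer []
bottle []
```

View pics/top0.png

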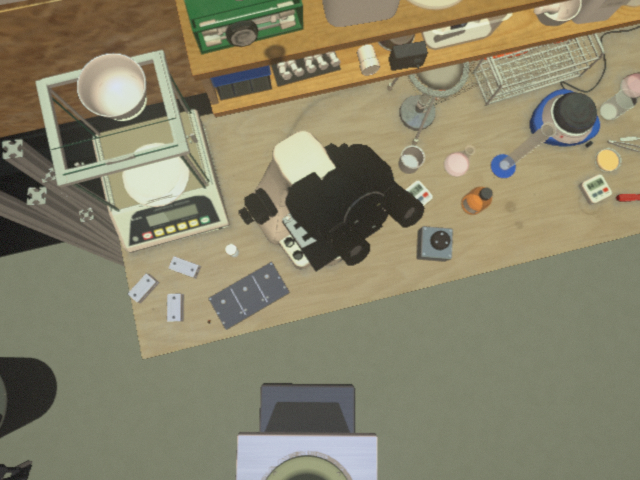

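View pics/scene0.png

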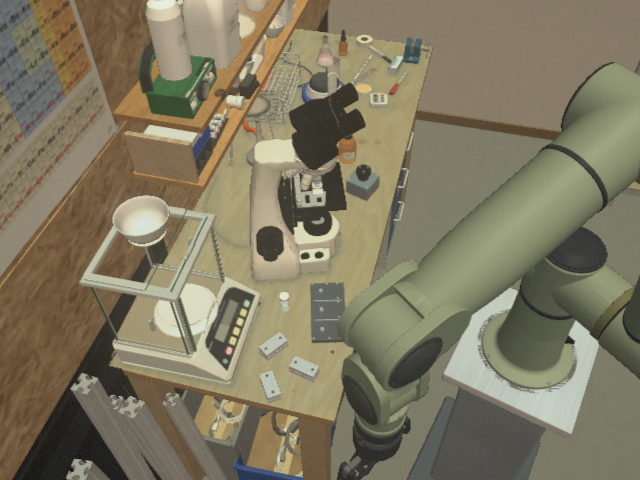

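View pics/wrist0.png

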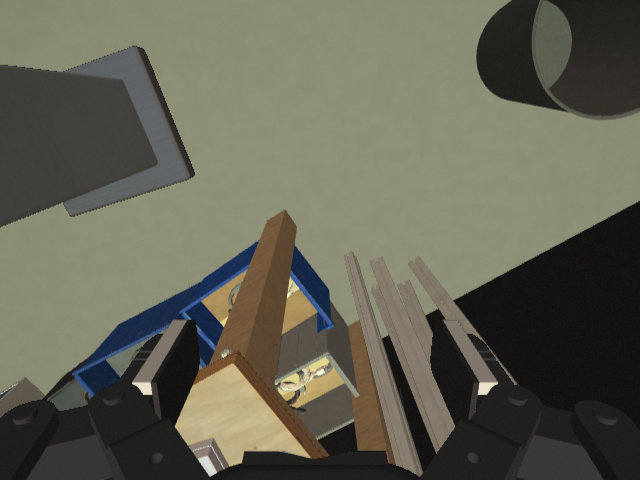

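```bash
cat > h.py <<'E'
from cell import bot
import cv2,numpy as np
from scipy.spatial.transform import Rotation as R
def unproj(cam,uv,z,pose=None):
    c=bot.calibration(cam); K=np.array(c["mtx"])
    if cam=="wrist":
        T=pose@np.array(c["hand_eye"])
    else: T=np.linalg.inv(np.array(c["extrinsics"]))
    d=T[:3,:3]@np.linalg.solve(K,np.array([uv[0],uv[1],1.0])); o=T[:3,3]
    return o+d*(z-o[2])/d[2]
def proj(cam,P,pose=None):
    c=bot.calibration(cam); K=np.array(c["mtx"])
    E=np.linalg.inv(pose@np.array(c["hand_eye"])) if cam=="wrist" else np.array(c["extrinsics"])
    p=K@(E[:3,:3]@np.asarray(P,float)+E[:3,3]); return p[:2]/p[2]
def pose():
    T=np.eye(4); T[:3,:3]=R.from_quat(np.array(bot.read_tool_rot())[[1,2,3,0]]).as_matrix(); T[:3,3]=bot.read_position(); return T
def q(yaw):
    """tool down: tool y = -z ; tool x (jaw axis) at angle yaw in world xy"""
    x=np.array([np.cos(yaw),np.sin(yaw),0]); y=np.array([0,0,-1.]); z=np.cross(x,y)
    Q=R.from_matrix(np.c_[x,y,z]).as_quat(); return [Q[3],Q[0],Q[1],Q[2]]
def snap(cam,name,crop=None,s=1):
    im=bot.camera(cam)
    o=im if crop is None else im[crop[1]:crop[3],crop[0]:crop[2]]
    cv2.imwrite(f"pics/{name}.png",cv2.resize(o[:,:,::-1],None,fx=s,fy=s,interpolation=cv2.INTER_CUBIC)); return im
E
python3 - <<'E'
from h import *
for n,uv,z in [("b",(143.6,287.6),.026),("b",(175.5,306.2),.026),("b",(184.5,267.6),.026),("bed",(248.5,296),.014),("stopbox",(433,245),.04),("head",(443,239),.086),("vial",(232,250),.05),("bottle",(477,200),.06),("timer",(415,195),.018)]:
    P=unproj("top",uv,z); print(n,P.round(3),np.hypot(*P[:2]).round(3))
im=cv2.imread("pics/top0.png")
cv2.imwrite("pics/top0z.png",cv2.resize(im[225:345,110:300],None,fx=4,fy=4,interpolation=cv2.INTER_CUBIC))
cv2.imwrite("pics/top0y.png",cv2.resize(im[130:290,380:530],None,fx=4,fy=3.7,interpolation=cv2.INTER_CUBIC))
im=cv2.imread("pics/scene0.png")
cv2.imwrite("pics/scene0z.png",cv2.resize(im[270:410,240:380],None,fx=4,fy=4,interpolation=cv2.INTER_CUBIC))
E
```

```text
b [0.478 0.384 0.026] 0.613
b [0.436 0.308 0.026] 0.534
b [0.526 0.293 0.026] 0.602
bed [0.463 0.143 0.014] 0.485
stopbox [ 0.589 -0.289  0.04 ] 0.656
head [ 0.595 -0.299  0.086] 0.666
vial [0.566 0.18  0.05 ] 0.594
bottle [ 0.695 -0.39   0.06 ] 0.797
timer [ 0.716 -0.253  0.018] 0.759
```

```bash
echo
```

```text
(no output)
```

View pics/top0z.png

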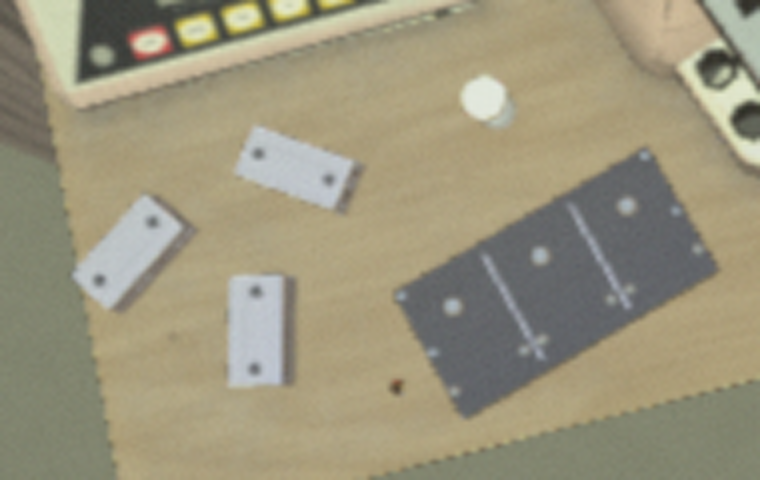

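View pics/top0y.png

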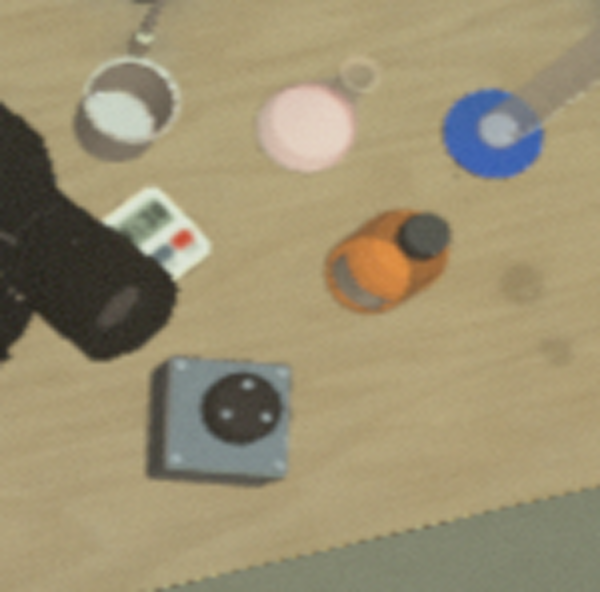

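View pics/scene0z.png

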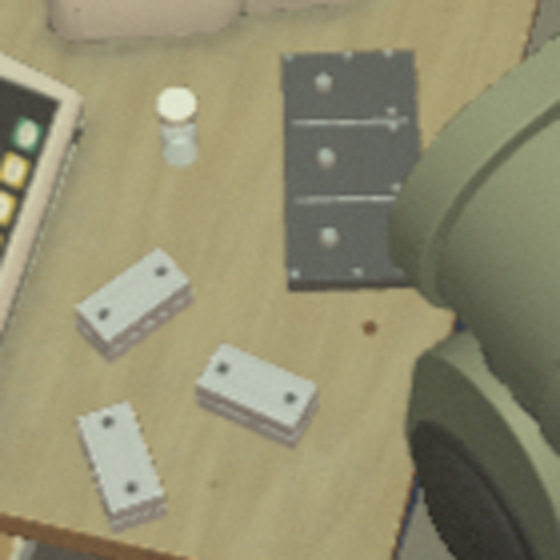

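```bash
python3 - <<'E'
from h import *
def tri(us,ut):
    A=[];b=[]
    for cam,uv in (("scene",us),("top",ut)):
        c=bot.calibration(cam);P=np.array(c["mtx"])@np.array(c["extrinsics"])[:3]
        for i in range(2):
            r=uv[i]*P[2]-P[i];A.append(r[:3]);b.append(-r[3])
    X=np.linalg.lstsq(np.array(A),np.array(b),rcond=None)[0]
    return X.round(3),[(proj(c,X)-u).round(1) for c,u in (("scene",us),("top",ut))]
print("eyeR",tri((347,95),(408,208)))
print("eyeL",tri((352,122),(352,252)))
print("head",tri((362,172),(443,239)))
print("bottlecap",tri((347,139),(486,193)))
for z in (0.2,.3,.35): print(z,unproj("top",(345,262),z),unproj("top",(412,225),z),unproj("top",(310,268),z))
print(R.from_quat(np.array(bot.read_tool_rot())[[1,2,3,0]]).as_matrix().round(2))
j=bot.read_joint_positions(); print(np.round(j,3))
for p,y in [((.595,-.299,.2),np.pi),((.595,-.299,.2),0),((.595,-.299,.2),-np.pi/2),((.595,-.299,.2),np.pi/2)]:
    s=bot.solve_ik(p,q(y)); print(p,y,None if s is None else np.round(s,2))
E
```

```text
eyeR (array([ 0.571, -0.142,  0.441]), [array([-0.3, -0.1]), array([0.3, 0.8])])
eyeL (array([ 0.509, -0.057,  0.444]), [array([1.3, 0.2]), array([-1.3, -3.4])])
head (array([ 0.599, -0.308,  0.058]), [array([-0.1, -0. ]), array([0.1, 0.3])])
bottlecap (array([ 0.707, -0.411,  0.066]), [array([-0.7, -0.2]), array([0.6, 1.6])])
0.2 [ 0.52267469 -0.06827008  0.2       ] [ 0.60035228 -0.20283765  0.2       ] [0.50944001 0.00071289 0.2       ]
0.3 [ 0.5091721  -0.06020162  0.3       ] [ 0.57818478 -0.17975822  0.3       ] [0.49741375 0.00108633 0.3       ]
0.35 [ 0.50242081 -0.05616739  0.35      ] [ 0.56710104 -0.16821851  0.35      ] [0.49140061 0.00127305 0.35      ]
[[ 0.3   0.   -0.95]
 [ 0.95  0.    0.3 ]
 [ 0.   -1.   -0.  ]]
[ 1.133  0.326 -0.193  1.052 -0.     1.437]
(0.595, -0.299, 0.2) 3.141592653589793 [-0.58  0.56  0.1   1.11  0.   -2.15]
(0.595, -0.299, 0.2) 0 [-0.58  0.56  0.1   1.11  0.    0.99]
(0.595, -0.299, 0.2) -1.5707963267948966 [-0.58  0.56  0.1   1.11  0.    2.57]
(0.595, -0.299, 0.2) 1.5707963267948966 [-0.58  0.56  0.1   1.11  0.   -0.58]
```

```bash
python3 - <<'E'
from h import *
bot.move_pose([.13,.38,.33],q(1.27+np.pi/2)); print(np.round(bot.read_joint_positions(),2))
bot.move_pose([.32,-.19,.33],q(np.pi/2)); print(np.round(bot.read_joint_positions(),2))
bot.set_gripper(0.0)
bot.move_pose([.56,-.299,.22],q(np.pi/2)); T=pose(); print(T[:3,3],np.round(bot.read_joint_positions(),2))
snap("wrist","w1"); print([(d["bbox"],d["confidence"]) for d in bot.search_frame("wrist","stop_top")])
print(proj("wrist",[.597,-.300,.086],T))
snap("top","t1")
print(bot.read_clock(),bot.read_ft_force())
E
```

```text
[ 1.06 -0.01 -0.34  1.23  0.   -0.21]
[-0.73 -0.07 -0.4   1.24  0.   -0.73]
[ 0.55954314 -0.29890033  0.22078867] [-0.61  0.49  0.03  1.11 -0.   -0.61]
[([291.1, 230.8, 59.0, 63.9], 0.57)]
[313.27022961 274.98973962]
6.8333 [0.81269562 0.51331899 0.17586473]
```

View pics/w1.png

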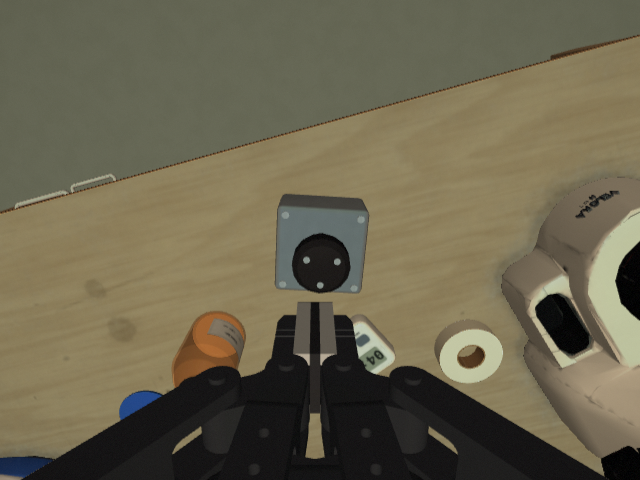

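View pics/t1.png

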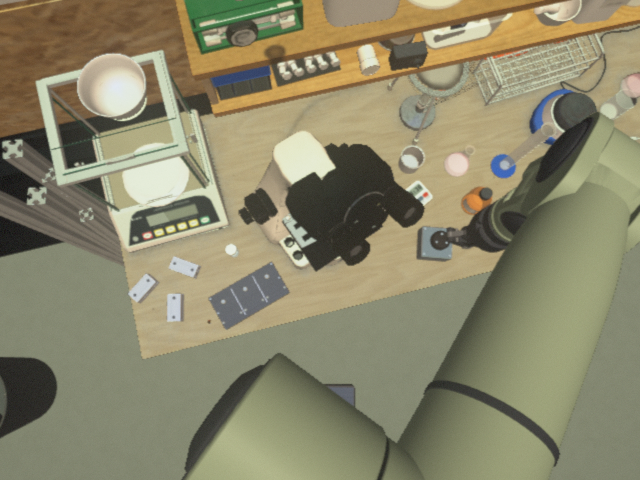

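```bash
python3 - <<'E'
from h import *
T=pose(); snap("wrist","w2",(260,180,380,310),5)
for uv in [(321,261),(321,264),(321,267)]: print(unproj("wrist",uv,.086,T))
# box top corner screws
P=[unproj("wrist",u,.05,T) for u in [(285,215),(361,220),(354,288),(282,284)]]
print(np.mean(P,0),np.round(P,4))
E
```

```text
[ 0.58663138 -0.29474341  0.086     ]
[ 0.58900137 -0.29472991  0.086     ]
[ 0.59138344 -0.29471635  0.086     ]
[ 0.59362228 -0.29466342  0.05      ] [[ 0.5616 -0.3231  0.05  ]
 [ 0.5656 -0.2624  0.05  ]
 [ 0.6255 -0.2661  0.05  ]
 [ 0.6218 -0.327   0.05  ]]
```

View pics/w2.png

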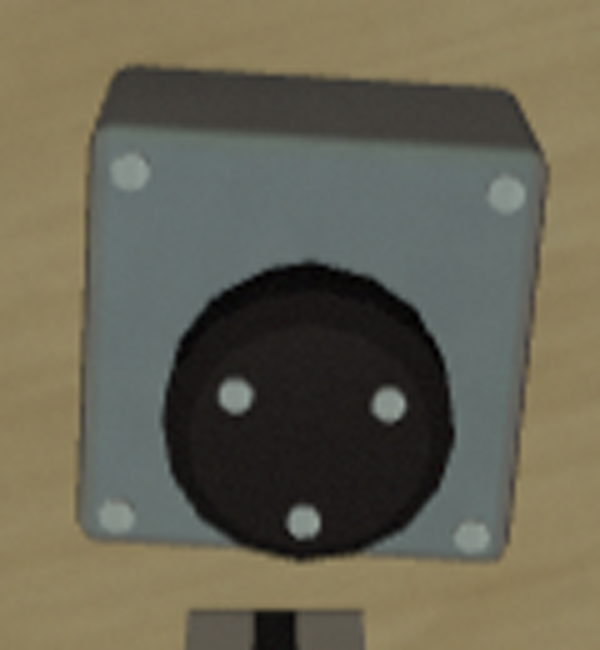

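```bash
python3 - <<'E'
from h import *
bot.move_linear([.593,-.2946,.11],.2)
print(bot.move_linear([.593,-.2946,.070],.03,until_force=18),bot.read_position(),bot.read_ft_force())
bot.move_linear([.593,-.2946,.12],.1); 
bot.move_linear([.54,-.2946,.22],.2);
T=pose(); snap("wrist","w3",(240,160,400,320),4); print(T[:3,3],bot.read_ft_force(),bot.read_clock())
E
```

```text
True [ 0.59298445 -0.29456766  0.07335093] [-1.35681041  0.81148283  5.65148276]
[ 0.53979985 -0.29435221  0.21894543] [-0.06717443 -0.05512136 -0.18982226] 10.1667
```

View pics/w3.png

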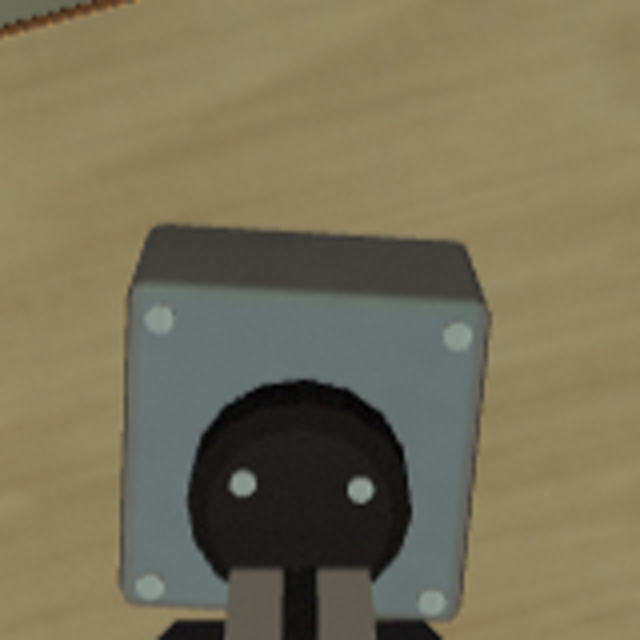

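```bash
python3 - <<'E'
from h import *
T1=pose(); T1[:3,3]=[0.55954314,-0.29890033,0.22078867]
T=pose()
for u in [(306.9,259.3),(337.8,260.9)]: print(unproj("wrist",u,.086,T1))
for z in (.086,.076): print(z,[unproj("wrist",u,z,T).round(4).tolist() for u in [(300.75,281),(330.2,282.5)]])
print([unproj("wrist",u,.05,T).round(4).tolist() for u in [(279.8,240),(354.3,244.2)]])
E
```

```text
[ 0.58422366 -0.30438197  0.086     ]
[ 0.58545306 -0.28181311  0.086     ]
0.086 [[0.5805, -0.3042, 0.086], [0.5817, -0.2825, 0.086]]
0.076 [[0.585, -0.3045, 0.076], [0.5863, -0.282, 0.076]]
[[0.5608, -0.322, 0.05], [0.5643, -0.2619, 0.05]]
```

```bash
python3 - <<'E'
from h import *
bot.move_pose([.32,-.19,.33],q(np.pi/2))
bot.set_gripper(1.0)
az=.55
bot.move_pose([.36*np.cos(az),.36*np.sin(az),.36],q(az+np.pi/2)); T=pose(); print(T.tolist(),np.round(bot.read_joint_positions(),2))
snap("wrist","w4")
for t in ("block_1","bed","vial"): print(t,[(d["bbox"],d["confidence"]) for d in bot.search_frame("wrist",t)])
print(bot.read_clock())
E
```

```text
[[-0.5217874769117317, 0.00014384309688492136, -0.8530754997344919, 0.3072331495778395], [0.8530754293985308, -0.00035171243624881887, -0.5217874931951466, 0.18769091589740525], [-0.0003750927912528068, -0.9999999278037605, 6.081013306763472e-05, 0.3599374175870028], [0.0, 0.0, 0.0, 1.0]] [ 0.34 -0.1  -0.35  1.32 -0.   -0.21]
block_1 [([276.0, 327.2, 48.7, 49.6], 0.73), ([324.3, 278.2, 45.9, 54.2], 0.6), ([351.5, 333.6, 51.1, 39.7], 0.56)]
bed [([152.2, 228.9, 140.0, 65.6], 0.84)]
vial [([200.1, 322.6, 25.6, 34.6], 0.65)]
13.6083
```

View pics/w4.png

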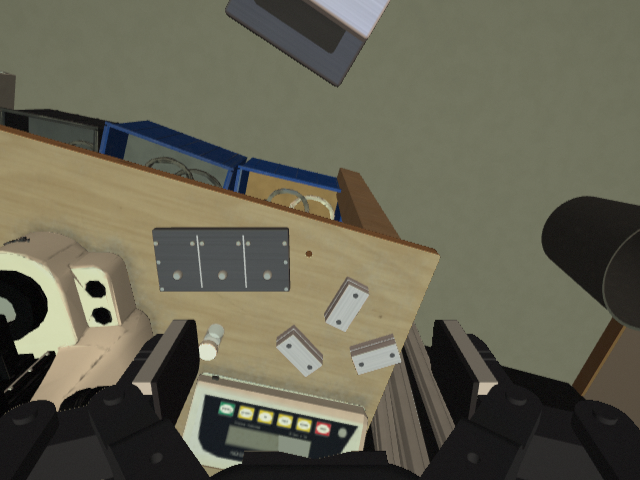

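```bash
cat >> h.py <<'E'
def rect(im,T,z,x0,x1,y0,y1,s=2000,cam="wrist"):
    """ortho view: rows = decreasing x (away up), cols = decreasing y"""
    W=int((y1-y0)*s);H=int((x1-x0)*s)
    dst=np.array([[0,0],[W,0],[W,H],[0,H]],np.float32)
    src=np.array([proj(cam,p,T) for p in [(x1,y1,z),(x1,y0,z),(x0,y0,z),(x0,y1,z)]],np.float32)
    return cv2.warpPerspective(im,cv2.getPerspectiveTransform(src,dst),(W,H),flags=cv2.INTER_CUBIC)
def px2w(p,x1,y1,s=2000): return np.array([x1-(p[1]+.5)/s,y1-(p[0]+.5)/s])
E
python3 - <<'E'
from h import *
T=pose(); im=cv2.imread("pics/w4.png")
a=rect(im,T,.014,.36,.60,.05,.45); cv2.imwrite("pics/r4bed.png",a)
b=rect(im,T,.026,.36,.60,.05,.45); cv2.imwrite("pics/r4blk.png",b)
E
```

```text
(no output)
```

View pics/r4bed.png

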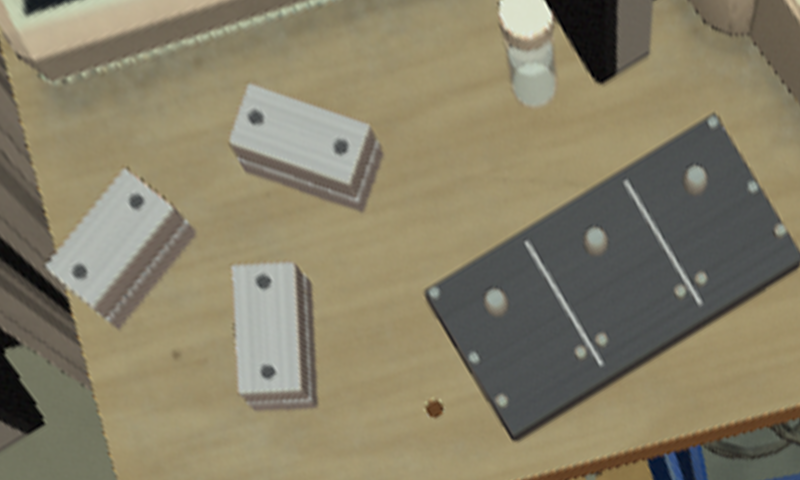

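View pics/r4blk.png

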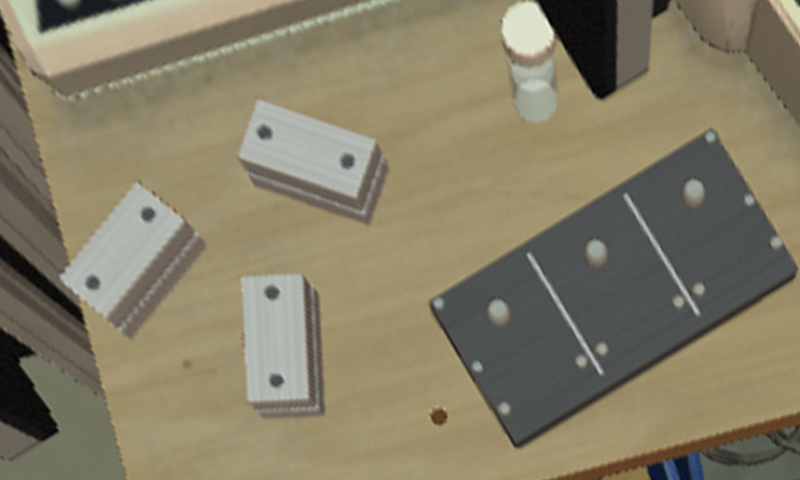

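```bash
python3 - <<'E'
from h import *
T=pose(); im=cv2.imread("pics/w4.png")
a=rect(im,T,.014,.36,.56,.03,.24,s=3800); cv2.imwrite("pics/r4bed2.png",a)
b=rect(im,T,.026,.38,.58,.24,.45,s=3800); cv2.imwrite("pics/r4blk2.png",b)
E
```

```text
(no output)
```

View pics/r4bed2.png

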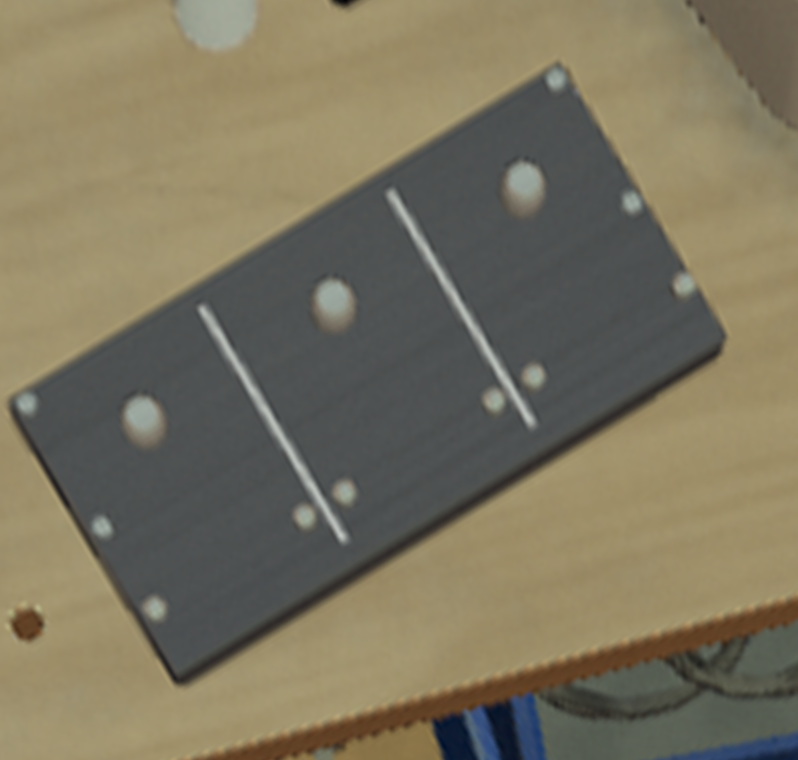

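View pics/r4blk2.png

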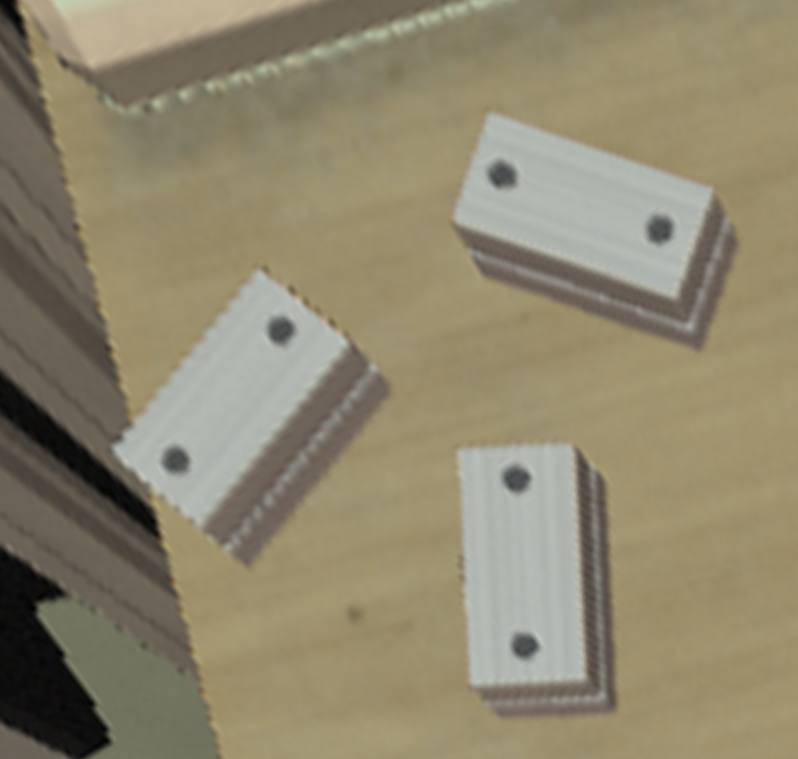

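```bash
cat > fit.py <<'E'
from h import *
from scipy.optimize import least_squares
def fit(model,pix,T,x0,cam="wrist"):
    model=np.asarray(model,float)
    def res(p):
        c,s=np.cos(p[2]),np.sin(p[2])
        W=[(p[0]+c*m[0]-s*m[1],p[1]+s*m[0]+c*m[1],m[2]) for m in model]
        return np.ravel([proj(cam,w,T)-u for w,u in zip(W,pix)])
    r=least_squares(res,x0); return r.x,r.fun.reshape(-1,2)
E
python3 - <<'E'
from fit import *
T=pose()
def back(p,z,x1,y1,s=3800): 
    w=px2w(p,x1,y1,s); return proj("wrist",(*w,z),T)
bed=[((12,402),(43,86,.014)),((560,63),(43,-86,.014)),((725,338),(-43,-86,.014)),((179,680),(-43,86,.014)),
 ((140,408),(17,58,.022)),((332,292),(17,0,.022)),((522,176),(17,-58,.022)),
 ((154,607),(-26,81,.019)),((304,515),(-26,35,.019)),((344,490),(-26,23,.019)),((494,399),(-26,-23,.019)),((533,375),(-26,-35,.019)),((684,284),(-26,-81,.019))]
m=[(a/1e3,b/1e3,z) for _,(a,b,z) in bed]
x,f=fit(m,[back(p,.014,.56,.24) for p,_ in bed],T,[.463,.143,.5]); print("bed",x.round(4),f.round(1).tolist())
c,s=np.cos(x[2]),np.sin(x[2])
for k,y in ((1,.058),(2,0),(3,-.058)): print("seat",k,x[0]-s*y,x[1]+c*y)
B={"A":[(258,270),(350,343),(206,527),(115,452)],"B":[(455,221),(491,114),(716,187),(681,300)],"C":[(458,449),(574,444),(588,683),(471,687)]}
for k,cs in B.items():
    W=np.array([px2w(p,.58,.45,3800) for p in cs]); 
    r=cv2.minAreaRect(W.astype(np.float32)*1000); 
    d=(W[0]+W[1]-W[2]-W[3]) if k!="B" else (W[0]+W[1]-W[2]-W[3])
    print(k,W.mean(0).round(4),"yaw",np.arctan2(d[1],d[0]).round(3),[np.linalg.norm(W[i]-W[i-1]).round(4) for i in range(4)])
for z in (.15,.25,.3): print(z,[unproj("top",u,z).round(3).tolist() for u in [(60,187),(187,152),(228,217),(133,250)]])
E
```

```text
bed [0.4631 0.1433 0.5504] [[1.3, 1.2], [-0.5, 0.8], [-1.3, -0.3], [0.7, 0.9], [0.4, -1.2], [0.4, -0.9], [0.1, -0.9], [-0.1, 0.0], [-0.2, 0.0], [0.0, -0.0], [-0.2, 0.1], [-0.3, 0.1], [-0.3, 0.4]]
seat 1 0.4327239794387935 0.19272514057192877
seat 2 0.4630606607092396 0.1432914903982327
seat 3 0.49339734197968577 0.09385784022453661
A [0.4751 0.3888] yaw -0.665 [np.float64(0.0609), np.float64(0.0309), np.float64(0.0615), np.float64(0.031)]
B [0.5258 0.2957] yaw 1.246 [np.float64(0.063), np.float64(0.0297), np.float64(0.0622), np.float64(0.0311)]
C [0.431  0.3123] yaw 0.057 [np.float64(0.0627), np.float64(0.0306), np.float64(0.063), np.float64(0.0308)]
0.15 [[0.677, 0.529, 0.15], [0.761, 0.269, 0.15], [0.62, 0.175, 0.15], [0.546, 0.367, 0.15]]
0.25 [[0.648, 0.474, 0.25], [0.723, 0.241, 0.25], [0.597, 0.157, 0.25], [0.531, 0.329, 0.25]]
0.3 [[0.633, 0.446, 0.3], [0.704, 0.227, 0.3], [0.586, 0.148, 0.3], [0.523, 0.31, 0.3]]
```

```bash
python3 - <<'E'
from h import *
for z in (.05,.1,.15,.2): print(z,[unproj("top",u,z).round(3).tolist() for u in [(262,222),(248,206),(275,238),(294,266)]])
for n,p in dict(s3=(.4934,.0939),s2=(.463,.1433),s1=(.4327,.1927)).items():
    for y in (.5504+np.pi/2,.5504-np.pi/2):
        s=bot.solve_ik((*p,.05),q(y)); print(n,y,None if s is None else np.round(s,2))
for n,p,t in [("A",(.4751,.3888),-.665),("B",(.5258,.2957),1.246),("C",(.431,.3123),.057)]:
    for y in (t+np.pi/2,t-np.pi/2):
        s=bot.solve_ik((*p,.03),q(y)); print(n,round(y,2),None if s is None else np.round(s,2), np.round([-np.sin(y),np.cos(y)],2))
E
```

```text
0.05 [[0.633, 0.114, 0.05], [0.671, 0.148, 0.05], [0.596, 0.083, 0.05], [0.531, 0.037, 0.05]]
0.1 [[0.622, 0.109, 0.1], [0.658, 0.141, 0.1], [0.587, 0.079, 0.1], [0.525, 0.035, 0.1]]
0.15 [[0.611, 0.103, 0.15], [0.645, 0.134, 0.15], [0.577, 0.075, 0.15], [0.519, 0.034, 0.15]]
0.2 [[0.6, 0.098, 0.2], [0.632, 0.127, 0.2], [0.568, 0.071, 0.2], [0.513, 0.032, 0.2]]
s3 2.1211963267948963 [ 0.04  0.44 -0.55  0.58  0.   -0.51]
s3 -1.0203963267948966 [ 0.04  0.44 -0.55  0.58  0.    2.63]
s2 2.1211963267948963 [ 0.15  0.42 -0.59  0.56  0.   -0.4 ]
s2 -1.0203963267948966 [ 0.15  0.42 -0.59  0.56  0.    2.74]
s1 2.1211963267948963 [ 0.26  0.4  -0.62  0.55  0.   -0.29]
s1 -1.0203963267948966 [ 0.26  0.4  -0.62  0.55  0.    2.85]
A 0.91 [ 0.57  0.63 -0.26  0.68  0.    1.23] [-0.79  0.62]
A -2.24 [ 0.57  0.63 -0.26  0.68  0.   -1.91] [ 0.79 -0.62]
B 2.82 [ 0.39  0.62 -0.29  0.67  0.   -0.86] [-0.32 -0.95]
B -0.32 [ 0.39  0.62 -0.29  0.67  0.    2.29] [0.32 0.95]
C 1.63 [ 0.49  0.52 -0.49  0.57  0.    0.43] [-1.   -0.06]
C -1.51 [ 0.49  0.52 -0.49  0.57  0.   -2.71] [1.   0.06]
```

```bash
cat > act.py <<'E'
from fit import *
YB=.5504
SEAT={1:(.4327,.1927),2:(.4631,.1433),3:(.4934,.0939)}
def pick(p,yaw,dz=.006):
    bot.set_gripper(.68)
    bot.move_pose([p[0],p[1],.10],q(yaw))
    f=bot.move_linear([p[0],p[1],dz],.08,until_force=12)
    bot.set_gripper(0,60); w=bot.read_gripper_width()
    print("pick touch",f,bot.read_position().round(4) if hasattr(bot.read_position(),'round') else bot.read_position(),"width",w)
    bot.move_linear([p[0],p[1],.09],.12); print("lift width",bot.read_gripper_width())
def lower(k,flip=False,dz=.006):
    y=YB+np.pi/2-(np.pi if flip else 0); p=SEAT[k]
    bot.move_pose([*p,.09],q(y)); bot.move_linear([*p,.014+dz+.014],.08)
    f=bot.move_linear([*p,.014+dz-.003],.02,until_force=6)
    P=np.array(bot.read_position()); print("seat",k,"flip",flip,"stop",f,"height over home(mm)",round((P[2]-.014-dz)*1e3,2),"F",np.round(bot.read_ft_force(),1))
    return P[2]-.014-dz
def release(k):
    w=bot.read_gripper_width(); bot.set_gripper(w+.12); bot.wait(.2)
    P=np.array(bot.read_position()); bot.move_linear([P[0],P[1],.10],.08)
E
python3 - <<'E'
from act import *
pick((.431,.3123),.057+np.pi/2)
print(lower(3),bot.read_gripper_width(),bot.read_clock())
E
```

```text
pick touch False [0.4315 0.3125 0.0067] width 0.3524644848483433
lift width 0.3573186291472814
seat 3 flip False stop True height over home(mm) 0.7 F [-1.2  0.5  4.8]
0.0006972346638358488 0.3558485344238538 20.1417
```

```bash
cat >> act.py <<'E'
def view(name):
    az=.55
    bot.move_pose([.36*np.cos(az),.36*np.sin(az),.36],q(az+np.pi/2)); T=pose(); im=bot.camera("wrist")[:,:,::-1]
    cv2.imwrite(f"pics/{name}.png",rect(im,T,.026,.38,.58,.03,.45,s=1900)); 
    b=rect(im,T,.026,.38,.58,.24,.45,s=3800); cv2.imwrite(f"pics/{name}b.png",b); 
    return im,T
E
python3 - <<'E'
from act import *
release(3)
view("v1"); print(bot.read_clock(),bot.read_ft_force())
E
```

```text
23.0667 [0.24442036 1.40043293 0.18017327]
```

View pics/v1.png

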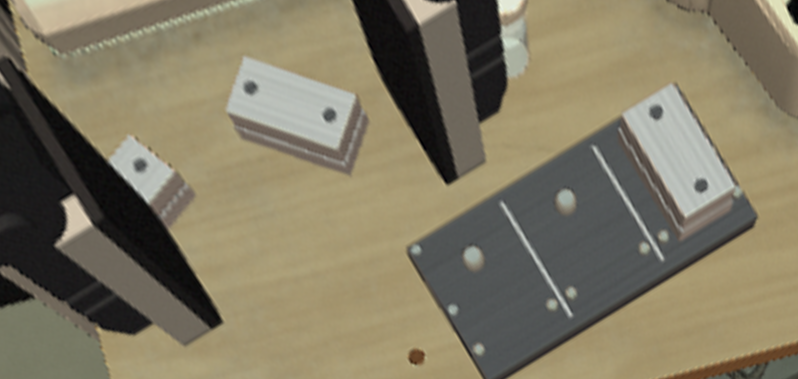

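View pics/v1b.png

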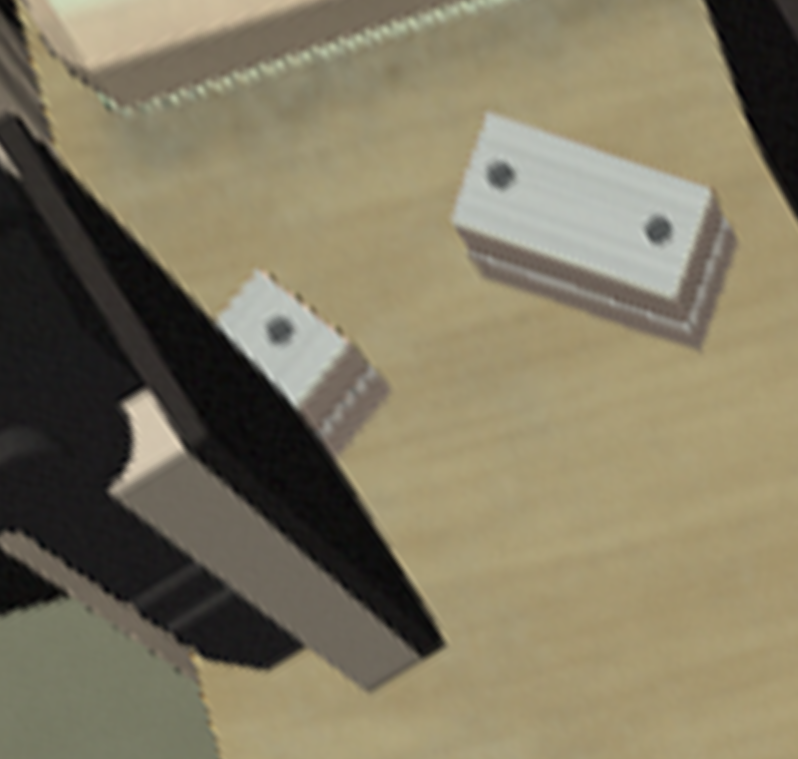

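```bash
python3 - <<'E'
from act import *
pick((.5258,.2957),1.246+np.pi/2)
h=lower(2); print(h,bot.read_gripper_width(),bot.read_clock())
E
```

```text
pick touch False [0.5265 0.296  0.0068] width 0.356351974903225
lift width 0.34956067246020495
seat 2 flip False stop True height over home(mm) 8.58 F [-0.7  0.2  7.8]
0.008583094515860062 0.35354345055294023 29.2667
```

```bash
python3 - <<'E'
from act import *
bot.move_linear([*SEAT[2],.10],.1)
h=lower(2,flip=True); print(h,bot.read_gripper_width(),bot.read_clock(),np.round(bot.read_joint_positions(),2))
E
```

```text
seat 2 flip True stop True height over home(mm) 0.79 F [-0.4 -1.1  4.9]
0.0007889965201020518 0.3541007981612497 34.2917 [ 0.15  0.47 -0.62  0.49 -0.    2.74]
```

```bash
python3 - <<'E'
from act import *
release(2)
bot.set_gripper(.5)
view("v2"); print(bot.read_clock(),bot.read_ft_force())
E
```

```text
38.6667 [ 0.65949621  0.60565272 -0.63537156]
```

View pics/v2.png

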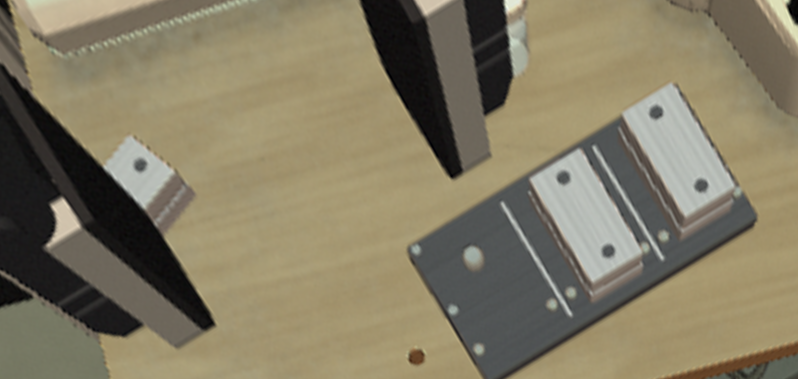

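```bash
python3 - <<'E'
from act import *
pick((.4751,.3888),-.665+np.pi/2)
h=lower(1); print(h,bot.read_gripper_width(),bot.read_clock())
if h>.005:
    bot.move_linear([*SEAT[1],.10],.1)
    h=lower(1,flip=True); print(h,bot.read_gripper_width(),bot.read_clock())
E
```

```text
pick touch False [0.4757 0.3893 0.0069] width 0.35534642176152403
lift width 0.354053916537985
seat 1 flip False stop True height over home(mm) 0.83 F [ 0.7 -0.6  5.4]
0.0008266434016727768 0.3557586753350539 45.7417
```

```bash
python3 - <<'E'
from act import *
release(1)
bot.set_gripper(1.0)
im,T=view("v3"); 
cv2.imwrite("pics/v3c.png",rect(im,T,.040,.38,.56,.03,.24,s=3500))
print(bot.read_clock(),bot.read_ft_force(),T[:3,3])
snap("scene","s3",(240,270,380,410),4)
E
```

```text
49.0167 [ 0.32328268 -0.0077446  -0.23891937] [0.30706077 0.18812821 0.35907819]
```

View pics/v3c.png

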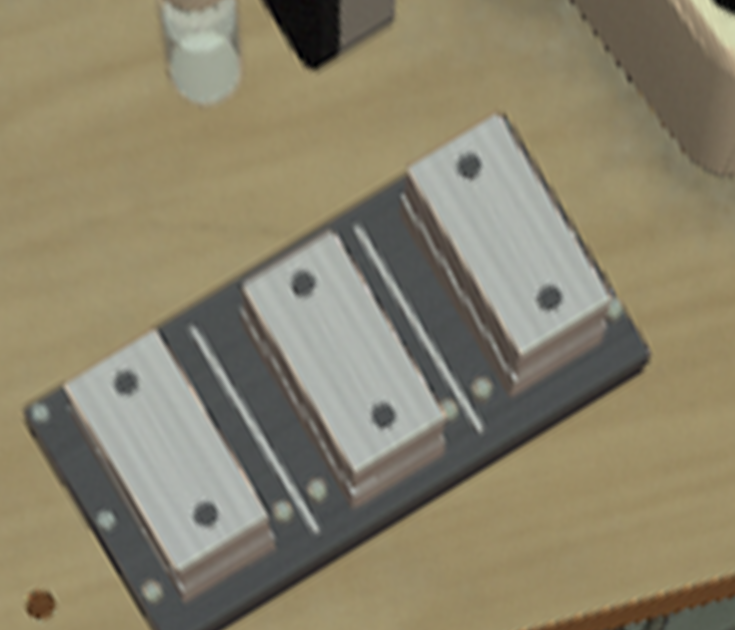

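View pics/s3.png

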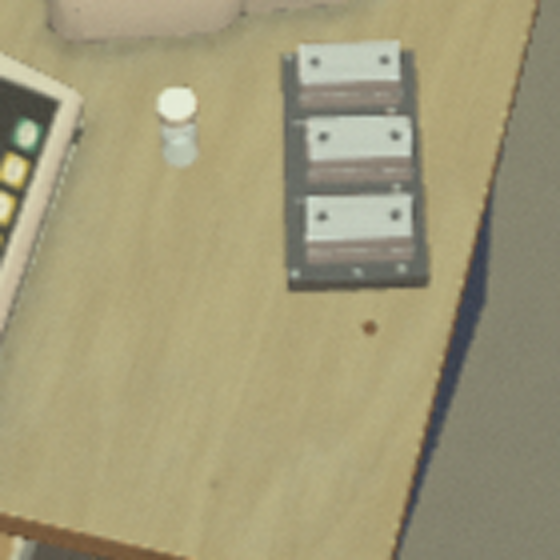

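```bash
python3 - <<'E'
from act import *
for k,cs in {1:[(64,386),(155,331),(270,518),(183,573)],2:[(244,288),(335,232),(444,419),(354,474)],3:[(407,171),(499,113),(607,303),(520,356)]}.items():
    W=np.array([px2w(p,.56,.24,3500) for p in cs]); d=W[0]+W[1]-W[2]-W[3]
    dd=W.mean(0)-SEAT[k]; c,s=np.cos(YB),np.sin(YB)
    print(k,"off in bed frame mm",np.round([1e3*(c*dd[0]+s*dd[1]),1e3*(-s*dd[0]+c*dd[1])],1),"yaw err deg",np.degrees(np.arctan2(d[1],d[0])-YB).round(1))
E
```

```text
1 off in bed frame mm [-2.1  0.3] yaw err deg 0.5
2 off in bed frame mm [-4.5  0.6] yaw err deg -1.1
3 off in bed frame mm [-0.4  1.1] yaw err deg -1.0
```

```bash
python3 - <<'E'
from act import *
p=np.array(SEAT[2]); u=np.array([np.cos(YB),np.sin(YB)])
bot.set_gripper(.48)
bot.move_pose([*p,.10],q(YB+np.pi/2))
print(bot.move_linear([*p,.022],.06,until_force=8),bot.read_position())
bot.set_gripper(0,30); print(bot.read_gripper_width(),np.round(bot.read_ft_force(),1))
print(bot.move_linear([*(p+u*.0035),.022],.01,until_force=10),bot.read_position(),np.round(bot.read_ft_force(),1))
release(2); bot.set_gripper(1.0)
im,T=view("v4"); 
cv2.imwrite("pics/v4c.png",rect(im,T,.040,.38,.56,.03,.24,s=3500))
print(bot.read_clock(),bot.read_ft_force(),T[:3,3])
E
```

```text
False [0.46344839 0.14336833 0.02236197]
0.36101392575096075 [-0.6 -0.2  4.4]
True [0.46348951 0.1434452  0.0225168 ] [ 0.  -0.3  4. ]
56.025 [ 0.02083423 -0.36935504  0.42998679] [0.30711026 0.18804404 0.35909602]
```

View pics/v4c.png

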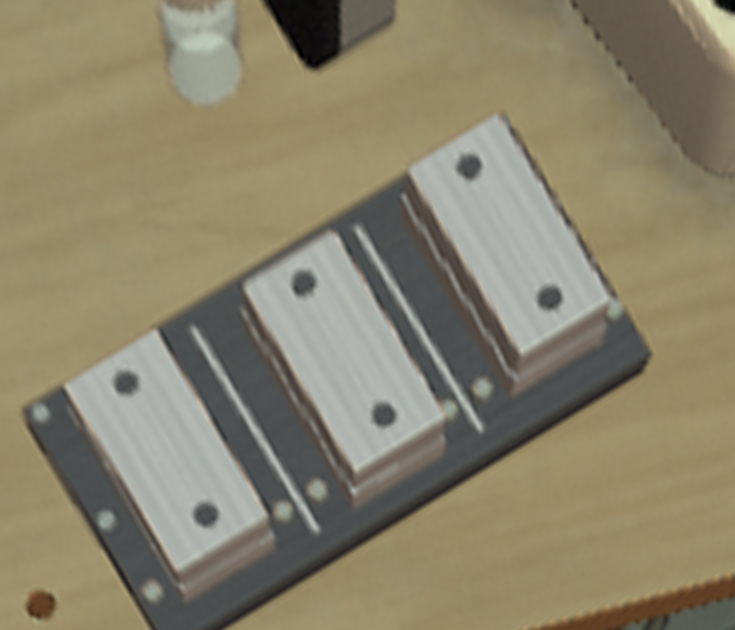

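```bash
python3 - <<'E'
from act import *
p=np.array(SEAT[2]); u=np.array([np.cos(YB),np.sin(YB)])
bot.set_gripper(.48)
bot.move_pose([*p,.10],q(YB+np.pi/2))
bot.move_linear([*p,.023],.06,until_force=8)
bot.set_gripper(0,30); bot.wait(.2); print(np.round(bot.read_ft_force(),1))
bot.move_linear([*(p+u*.003),.023],.01); print(bot.read_position(),np.round(bot.read_ft_force(),1))
w=bot.read_gripper_width(); bot.set_gripper(w+.12); bot.wait(.2); P=np.array(bot.read_position()); bot.move_linear([P[0],P[1],.10],.08)
bot.set_gripper(1.0)
im,T=view("v5"); 
cv2.imwrite("pics/v5c.png",rect(im,T,.040,.38,.56,.03,.24,s=3500))
print(bot.read_clock(),bot.read_ft_force(),T[:3,3])
E
```

```text
[-1.1  0.2  5.7]
[0.46350788 0.14346538 0.02346388] [-6.9 -3.9 14.8]
63.35 [-0.29610212 -0.67148489  0.18864376] [0.3071286  0.18806664 0.35910525]
```

View pics/v5c.png

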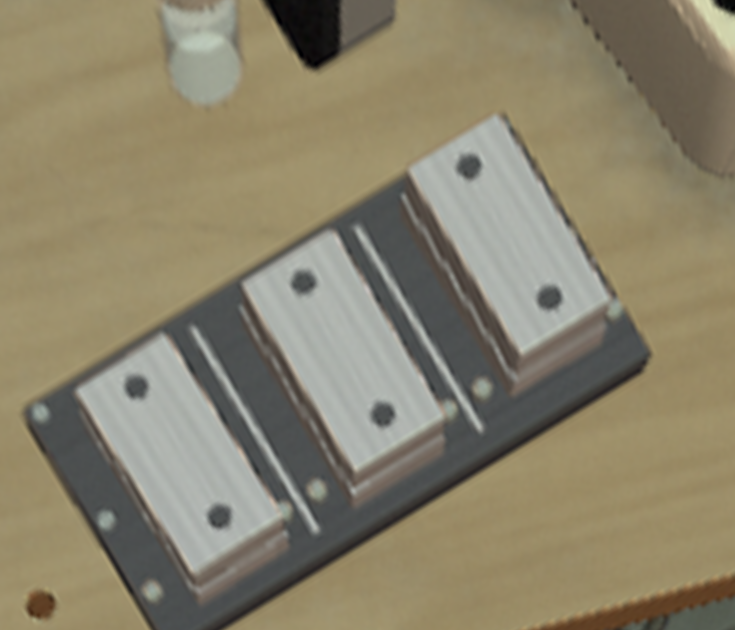

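```bash
python3 - <<'E'
from act import *
c,s=np.cos(YB),np.sin(YB)
for k,cs in {1:[(136,387),(220,516)],2:[(304,282),(383,414)],3:[(469,166),(550,298)]}.items():
    W=np.array([px2w(p,.56,.24,3500) for p in cs]); d=W[0]-W[1]; dd=W.mean(0)-SEAT[k]
    print(k,np.round([1e3*(c*dd[0]+s*dd[1]),1e3*(-s*dd[0]+c*dd[1])],1),np.degrees(np.arctan2(d[1],d[0])-YB).round(1))
im=cv2.imread("pics/v5c.png");cv2.imwrite("pics/v5z.png",cv2.resize(im[300:620,20:340],None,fx=1.8,fy=1.8,interpolation=cv2.INTER_CUBIC))
E
```

```text
1 [-3.5 -2.2] 1.5
2 [-3.1  0. ] -0.6
3 [0.3 0.2] -0.0
```

View pics/v5z.png

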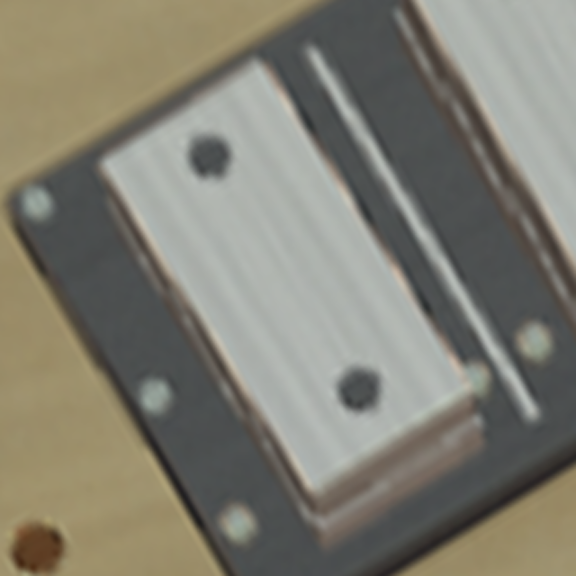

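```bash
cat >> act.py <<'E'
def reseat(k,dx,name):
    p=np.array(SEAT[k]); u=np.array([np.cos(YB),np.sin(YB)]); t=p+u*dx
    bot.set_gripper(.47)
    bot.move_pose([*p,.10],q(YB+np.pi/2))
    print("touch",bot.move_linear([*p,.023],.06,until_force=8))
    bot.set_gripper(0,40); bot.wait(.2); print("gripF",np.round(bot.read_ft_force(),1))
    z0=bot.read_position()[2]
    bot.move_linear([*p,.0265],.03); print("lift",np.round(bot.read_position(),4),np.round(bot.read_ft_force(),1))
    bot.move_linear([*t,.0265],.02); print("shift",np.round(bot.read_position(),4),np.round(bot.read_ft_force(),1))
    print(bot.move_linear([*t,.021],.02,until_force=5),"z rel",bot.read_position()[2]-z0,np.round(bot.read_ft_force(),1))
    w=bot.read_gripper_width(); bot.set_gripper(w+.09); bot.wait(.2); P=np.array(bot.read_position()); bot.move_linear([P[0],P[1],.10],.08)
    bot.set_gripper(1.0)
    im,T=view(name); cv2.imwrite(f"pics/{name}c.png",rect(im,T,.040,.38,.56,.03,.24,s=3500)); print(bot.read_clock())
E
python3 - <<'E'
from act import *
reseat(1,.0028,"v6")
E
```

```text
touch False
gripF [ 0.3 -2.4  6.3]
lift [0.4328 0.1928 0.0266] [ 0.8 -0.6 -1.2]
shift [0.4349 0.1941 0.0263] [-0.8  0.7 -1.9]
True z rel -0.00014742552652107985 [ 0.5 -0.7  4.2]
70.8917
```

View pics/v6c.png

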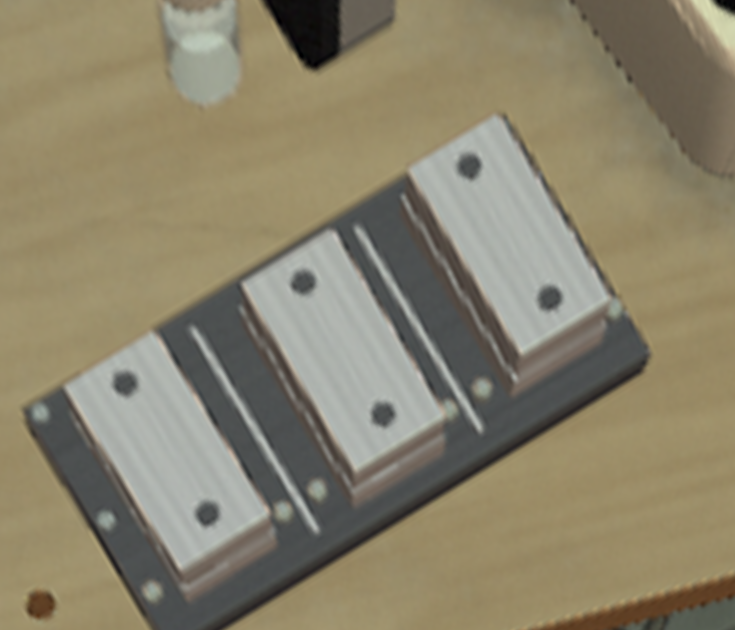

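```bash
python3 - <<'E'
from act import *
reseat(2,.0028,"v7")
E
```

```text
touch False
gripF [-0.1 -0.   5.6]
lift [0.4629 0.1432 0.0264] [-0.1  0.9 -2.2]
shift [0.4655 0.1448 0.0263] [-0.3 -0.2 -1.7]
True z rel 4.877507244763907e-06 [-0.1 -0.3  3.9]
78.5667
```

View pics/v7c.png

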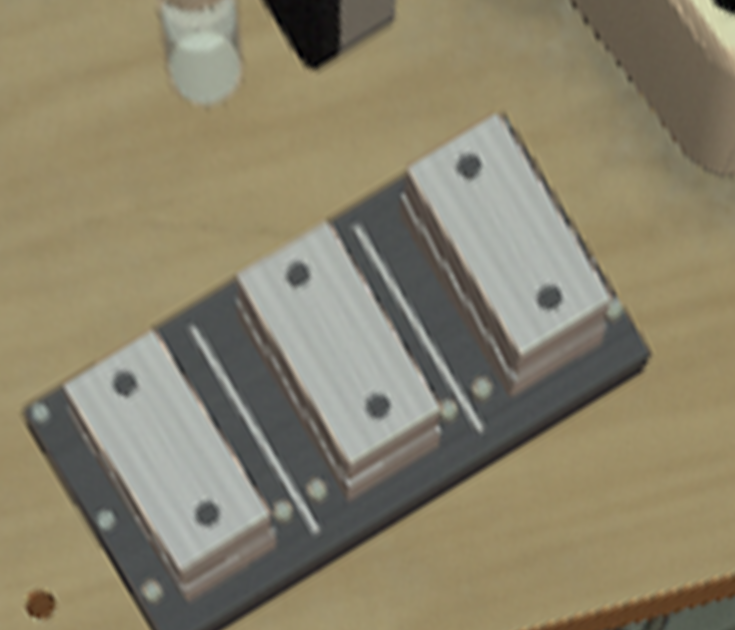

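```bash
python3 - <<'E'
from act import *
bot.move_pose([.32,-.19,.33],q(np.pi/2))
bot.set_gripper(1.0)
H=(.593,-.2946)
bot.move_pose([*H,.16],q(np.pi/2))
print(bot.move_linear([*H,.053],.06,until_force=8),bot.read_position())
bot.set_gripper(0,40); print("w",bot.read_gripper_width(),np.round(bot.read_ft_force(),1))
bot.move_pose([*H,.053],q(np.pi/2+1.0)); print(np.round(bot.read_ft_force(),1),np.round(bot.read_moment(),2),np.round(bot.read_joint_positions(),2))
bot.set_gripper(1.0); bot.wait(.5)
bot.move_linear([*H,.17],.08)
bot.move_pose([.54,-.2946,.22],q(np.pi/2)); T=pose(); print(T[:3,3])
snap("wrist","w8",(240,160,400,320),4); print(bot.read_clock())
E
```

```text
False [ 0.59326058 -0.29477464  0.05343276]
w 0.4942922660354745 [-1.5  1.2  3.2]
[-0.6  1.4  3.9] [0.46 0.23 0.02] [-0.57  0.68 -0.09  0.8   0.   -1.57]
[ 0.54001124 -0.29456592  0.21967488]
88.3833
```

View pics/w8.png

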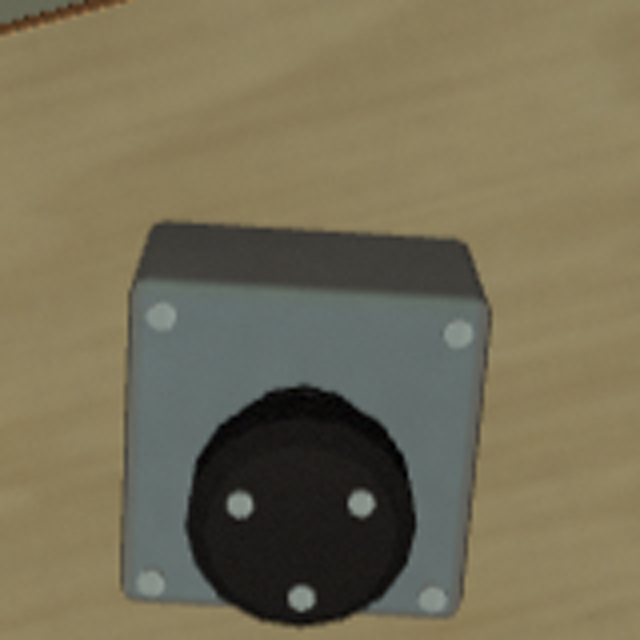

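```bash
python3 - <<'E'
from act import *
T=pose()
for z in (.086,.076): print(z,[unproj("wrist",u,z,T).round(4).tolist() for u in [(299.75,286),(330.5,286),(315.4,309.5)]])
bot.set_gripper(1.0)
bot.move_pose([.32,-.19,.33],q(np.pi/2))
im,T=view("v9"); cv2.imwrite("pics/v9c.png",rect(im,T,.040,.38,.56,.03,.24,s=3500))
snap("top","t9"); print(bot.read_clock())
E
```

```text
0.086 [[0.5857, -0.3055, 0.086], [0.5857, -0.2826, 0.086], [0.6053, -0.2938, 0.086]]
0.076 [[0.5904, -0.3059, 0.076], [0.5904, -0.2822, 0.076], [0.6106, -0.2938, 0.076]]
91.1583
```

View pics/v9c.png

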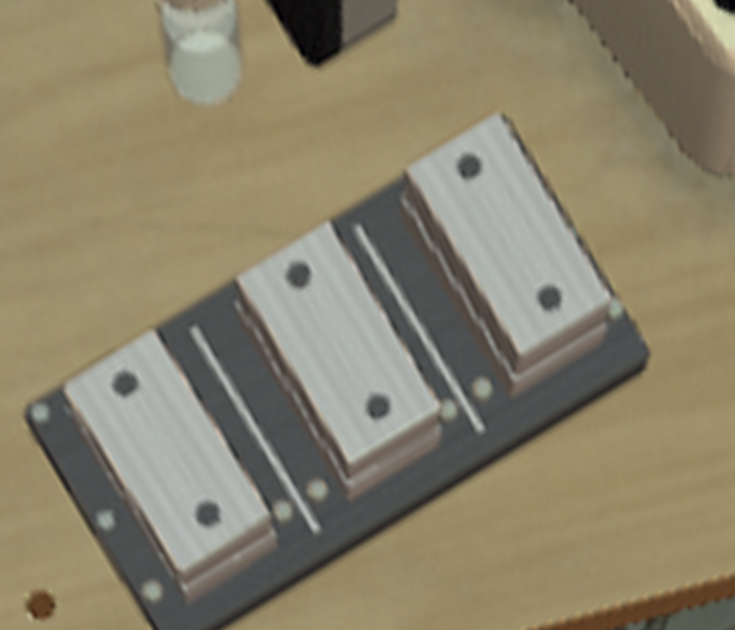

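View pics/t9.png

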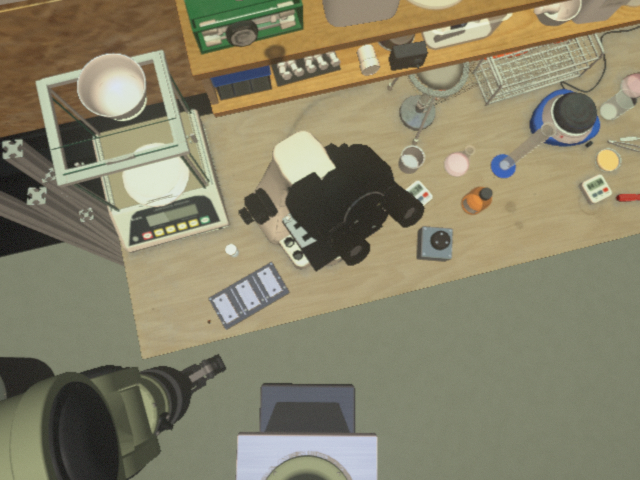

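```bash
python3 - <<'E'
from h import *
bot.close_job(); print(bot.read_clock())
E
```

```text
the job is handed in; nothing more can be done
the job is handed in; nothing more can be done
```

The job is done and handed in at about 91 s of the 210 s allowed.

- **Stop button, before any block:** I pushed it to its end stop. A wrist picture afterwards placed the head at about 76 mm, which is latched.
- **Blocks:** All three were there.
  - The blocks for seats 1 and 3 went home first time, 0.7–0.8 mm over the planned height.
  - The block for seat 2 stopped about 8.6 mm high on the stud. I turned it end for end and it then went home, at 0.8 mm.
- **Mending:**
  - The seat 2 block sat about 3 mm toward its near end. My first try at sliding it tripped on force. The second was blocked, with about 15 N pressing down, and the block did not move.
  - After that second try the seat 1 block showed about 3 mm off and 1.5° turned. I don't know whether my finger or the announced knock did it.
  - I lifted both blocks 3 mm, squared them and set them home again. Both came back to the same height.
- **Release:** I gripped the head, turned it 1.0 rad and let go. The wrist picture then fits the up height of 86 mm and does not fit 76 mm.
- **Last checks:** The three blocks were evenly spaced and square on the seats. The vial, timer and bottle looked unmoved in the top picture. The tape is hidden from the top camera and was not checked again at the end. The arm was clear of everything when I handed in.

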